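# Hang the bowl template on the twin pins

### The arm

A 6-joint arm with a two-finger parallel gripper is mounted at the origin on the work surface; the furniture and walls round the work are solid. World frame = base frame: x ahead of the robot, y to its left, z up, the work surface at z = 0. Lengths are in mm, angles in degrees, forces in N, time in s.
With the tool pointing down it reaches from about 350 to 850 mm from the base axis. Payload 8.1 kg.
Tool frame: the origin (TCP) lies at the very end of the fingers, on their centre line; the grasp point (between the pads) lies 19 mm behind it (pinch_z is the z of the grasp point in the tool frame, in mm); z points along the fingers, y is the direction in which the jaws open and shut (so a half turn about z gives the same grasp; the last joint's range is limited). The gripper opens to 85 mm and grips with 20 to 120 N. Pads are 22 mm wide; open, the fingers measure 114 mm over their backs; the gripper's body (76 mm by 85 mm) begins 54 mm behind the grasp point. The pads swing forward as they close: fully open they stand 13 mm farther back than shut.
Start: joints at [69.248, 7.471, 85.268, -0, 87.261, -4.893], TCP at [163.945, 577.172, 231.292] pointing down, gripper open.
Joint ranges: [-169.43, 169.43], [-51.17, 129.36], [1.28, 143.12], [-76.62, 256.62], [0, 156.53], [-152.29, 152.29]. Speed limits (degrees/s): [136.94, 136.94, 159.86, 180, 180, 180].

### API

Orientations are given as [roll, pitch, yaw] about the fixed x, y, z axes, in that order (R = Rz(yaw) Ry(pitch) Rx(roll)).
In Python, from bench import * gives the robot as it stands.
- The arm moves only by the shell command python3 -m creep 'ROWS' [FORCE]. ROWS is a JSON object of lists of equal length, an entry for each row: "translation": the shift along the tool's x, y, z in mm, a list of three; "rotation": the turn, a rotation vector about the tool's x, y, z in rad, a list of three; "claw": the finger opening in mm, from 0 to 85.4. In form: {"translation": [[dx, dy, dz], ...], "rotation": [[ax, ay, az], ...], "claw": [claw, ...]}. A call has 1 to 10 rows; each row shifts and turns the commanded pose from where the row before left it, along the tool's axes as they then stand; what a row does not reach is not made up. A row lasts 1/10 s, in which the tool goes at most 50 mm and 8.59 degrees, less where a joint would pass 70% of its speed; a pose out of reach is approached as far as the arm can. A call is refused whole if a number of a shift passes 50 or a number of a turn 0.15, either way. A call with a gripper value outside its range is refused whole. The fingers move at their own pace and stop on an object; FORCE is the grip in N (left out, the last holds). Time passes only in rows, so rows that do not move let the fingers close. It gives the time, the measured TCP pose, the force and the opening at its end, in the units of the state.
- sense(): the state, without advancing time (a new reading comes with each control period).
- snapshot(name): name is "scene" or "top" or "wrist"; returns a dict with "frame" (420x560x3 uint8, red, green, blue), "intrinsics" (3x3 intrinsics, pixels), "extrinsics" (4x4, takes a point from camera to world coordinates). Camera axes: x right, y up, looking along -z (the intrinsics and any distortion apply to the point x, -y, -z); pixel columns grow to the right and rows downward; lengths in mm; the calibration is good to about 2 mm. A picture is of the moment at which its call begins. There is no depth.
- hand_in(): hands the job in, once; it reports no verdict.
The state is a dict: "time": time; "joint_pos": joint angles; "qd": joint speeds; "joint_efforts": joint torques, N m; "tool_pos": TCP position; "tcp_rot": TCP orientation; "ft_force": force on the tool from outside, world axes, zero at the start; "wrist_torque": the same for the moment, N m; "finger_gap": finger opening in mm.
Only numpy, scipy, OpenCV 4.12 (cv2) and the standard library are available. Lean on these libraries where they do the work, as an engineer would, in place of code of your own. Each camera call takes 0.05 s, during which the arm holds its last target.

### The job

Hang the blue bowl template on the sloping template stand: both of its holes over both brass pins, grip outwards, round belly down the slope, fully home so that it lies flush on the face, then let go. The pin bar was left clamped somewhere along its groove, so look or feel for where the pins stand. Leave the other things on the table where they are.

Things in the scene. Friction and masses are not known exactly. Their poses are not given: they have to be found in the camera images.
- pin_face: aluminium sloping face of the fixed plywood stand. Origin on its surface, mid-width, on the pin line, 80 mm above the table. z: out of the face, along the pins, 0.6 rad (34 deg) from vertical; x: up the slope; y: level, along the width. Face spans x -73..31, y -102..102 mm
- stand: the stand, origin under the face's origin, z up. A dark bar in the face's groove carries two brass pins, 140 mm apart along the face's y, 8 mm thick, 20 mm tall above the face, the last 4 mm tapered to 5 mm. The bar is clamped and does not yield; its place is not reported: the pins' middle lies at face x = 0, y anywhere from -12 to 12 mm: look or feel for it
- template_grip (a point): centre of the template's upright wooden grip, where to grasp; axes as template. It lies 16 mm to -x of the hole row and 29 mm above the plate's underside. The grip is 14 mm thick along y (pinch it there), 40 mm long along x and its top is 18 mm above this point; a 30 mm wide wooden foot rises 3.5 mm above the plate beside it
- template: loose blue 6 mm plate, about 0.16 kg, flat on the table. Origin on its underside midway between the holes; z up, y along the holes, x away from the round belly. Strip x -22..22, y -90..90 mm; belly: disc of 50 mm radius about x = -30 mm. Through holes 10 mm wide at x = 0, y = -70 and +70 mm (one round, one square), either fits either pin
- jar_white: bystander: white lidded jar, 53x52x62 mm, origin under its centre
- stamp: bystander: small wooden block stamp, 30x30x56 mm, origin under its centre
- timer: bystander: round white and orange timer, 64x64x42 mm, origin under its centre
- kidney: bystander: red rubber kidney, 44x85x8 mm, origin under its centre
- wood_rib: bystander: pear-wood rib, 49x97x9 mm, origin under its centre
- clay_scrap: bystander: torn scrap of clay, 33x19x11 mm, origin under its centre
Things that resemble listed ones, but are neither listed nor needed, are in the scene too. Several things have the shape of the template; the one meant has the colours described above.

How it is judged (in metres and radians):
At the end, for the whole second after the job is handed in: The template lies on the stand's face with both pins through its holes: its underside within 3 mm of the face and parallel to it within 0.05 rad, its row of holes on the pin line within 4 mm and 0.06 rad, grip outwards, belly down the slope, at rest and let go (z of template in the frame of pin_face between -0.003 and 0.003 m and x of template in the frame of pin_face between -0.004 and 0.004 m and y of template in the frame of pin_face between -0.016 and 0.016 m and x of template_grip in the frame of pin_face between -0.03 and -0.005 m and z of template_grip in the frame of pin_face between 0.02 and 0.035 m and angle between the y axis of template and the y axis of pin_face, either way round below 0.06 rad and angle between the z axis of template and the z axis of pin_face, either way round below 0.05 rad and linear speed of template below 0.02 m/s and contact force between the fingers and template below 0.1 N); the robot touches nothing.
It fails at once if a bystander is moved by more than 3 cm (distance of any of jar_white, stamp, timer, kidney, wood_rib, clay_scrap from where it was at the start of the episode above 0.03 m).
It also fails if it takes over 51 s, if anything falls off the work surface, if the arm or the gripper's body presses on something with over 40 N, if the wrist force passes 120 N, or if a joint passes its speed limit or range.

## Working session

There is one attempt and no reset: what is moved stays moved. The work goes in short steps, Python scripts to look and compute and a shell command to move; the robot and the scene stay as the last step left them, time stands still between calls to the robot, and variables do not carry over. Pictures are saved under pics/ and viewed, and the job is handed in when it is done.

```bash
mkdir -p pics; ls
python3 - <<'E'
from bench import *
import cv2,numpy as np,pickle
d={}
for n in ["scene","top","wrist"]:
    s=snapshot(n); d[n]=s
    cv2.imwrite(f"pics/{n}0.png",s["frame"][:,:,::-1])
    print(n,np.round(s["intrinsics"],1).tolist(),np.round(s["extrinsics"],3).tolist(),[k for k in s])
pickle.dump(d,open("s0.pkl","wb"))
print(sense())
E
```

```text
pics
scene [[523.5, 0.0, 278.7], [0.0, 523.5, 206.3], [0.0, 0.0, 1.0]] [[0.727, 0.431, -0.535, -303.081], [-0.687, 0.438, -0.58, -746.246], [-0.015, 0.789, 0.614, 1045.8], [0.0, 0.0, 0.0, 1.0]] ['frame', 'intrinsics', 'extrinsics']
top [[459.9, 0.0, 283.4], [0.0, 459.9, 204.1], [0.0, 0.0, 1.0]] [[0.025, 0.997, -0.08, 438.658], [-1.0, 0.026, 0.005, 166.44], [0.007, 0.079, 0.997, 1361.546], [0.0, 0.0, 0.0, 1.0]] ['frame', 'intrinsics', 'extrinsics']
wrist [[302.9, 0.0, 275.1], [0.0, 302.9, 211.3], [0.0, 0.0, 1.0]] [[0.273, -0.92, -0.282, 92.206], [0.962, 0.261, 0.081, 598.059], [-0.001, -0.293, 0.956, 372.853], [0.0, 0.0, 0.0, 1.0]] ['frame', 'intrinsics', 'extrinsics']
{'time': 0.15, 'joint_pos': array([ 6.92483705e+01,  7.50592700e+00,  8.53148641e+01,  7.81328917e-04,
        8.72633484e+01, -4.89224901e+00]), 'qd': array([-0.07356915, -0.11228835, -0.15113295, -0.06101849,  0.01455571,
       -0.00042673]), 'joint_efforts': array([ 8.07322922e-04, -5.70064080e+01, -5.01158416e+01, -2.56413250e-04,
        9.45655920e-03,  4.50519826e-05]), 'tool_pos': array([163.77827828, 576.76540471, 230.47830887]), 'tcp_rot': array([-1.79916234e+02, -7.95313651e-03,  1.64140576e+02]), 'ft_force': array([ 0.09945293,  0.35554047, -0.79076162]), 'wrist_torque': array([-0.04113981, -0.02306952, -0.02480938]), 'finger_gap': 84.88171863921602}
```

View pics/scene0.png

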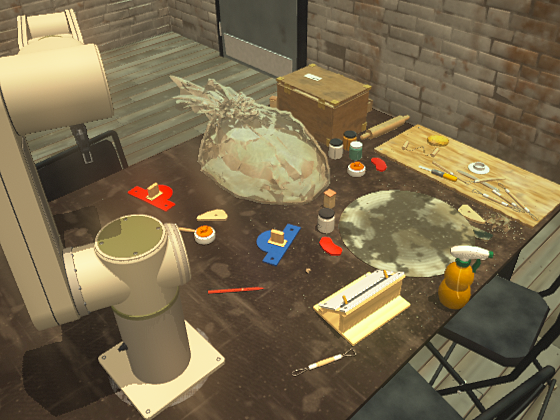

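View pics/top0.png

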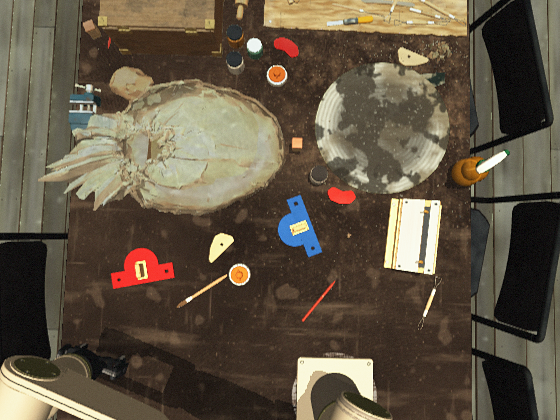

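View pics/wrist0.png

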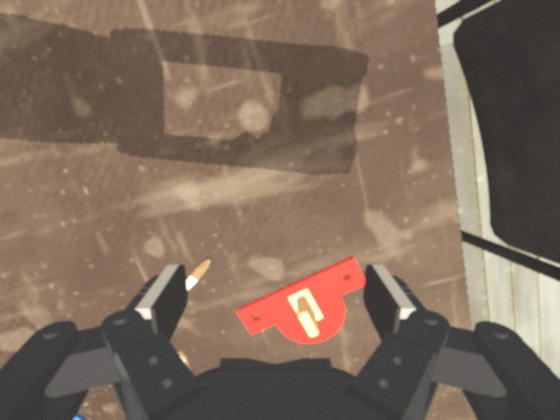

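Template-shaped things: blue plate at top (300,228) / scene (278,240), and red plate at top (142,268) / scene (152,193). The blue one fits the description. I'll confirm it in a crop, together with the stand.

Run:
```python
import cv2,numpy as np,pickle
d=pickle.load(open("s0.pkl","rb"))
def crop(n,x,y,w,h,f):
    return cv2.resize(np.ascontiguousarray(d[n]["frame"][y:y+h,x:x+w,::-1]),None,fx=f,fy=f,interpolation=cv2.INTER_CUBIC)
a=np.hstack([crop("scene",250,215,60,60,6.5),crop("top",270,185,60,60,6.5)])
cv2.imwrite("pics/c1.png",a)
a=np.hstack([crop("scene",310,260,105,90,4),crop("top",380,190,65,90,4)])
cv2.imwrite("pics/c2.png",a); print(a.shape)
```

```text
(360, 680, 3)
```

View pics/c1.png

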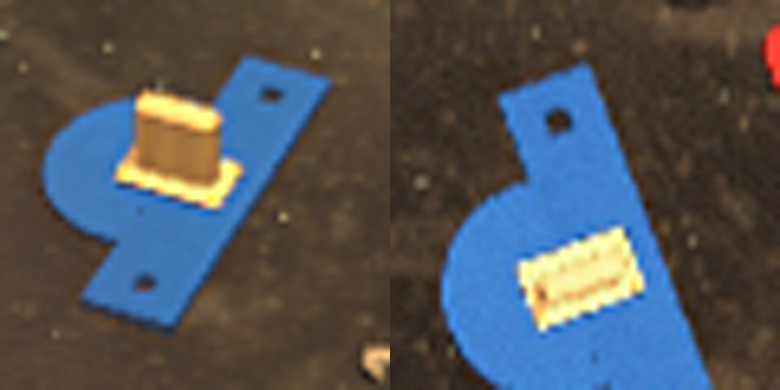

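View pics/c2.png

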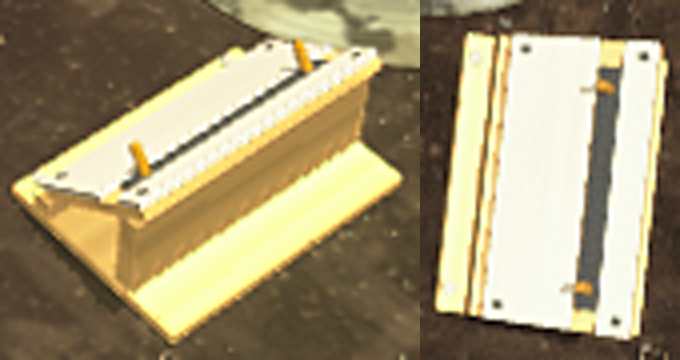

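The crop confirms the blue plate: two holes, a wooden grip, and the belly towards +Y. The stand's slope rises towards -Y, and its pins show in both views. Now I'll measure.

```bash
cat > h.py <<'E'
import cv2,numpy as np,pickle
from scipy.spatial.transform import Rotation as R
def P(s):
    E=np.array(s["extrinsics"]);K=np.array(s["intrinsics"])
    M=np.linalg.inv(E); F=np.diag([1,-1,-1.]); 
    return K@F@M[:3]
def proj(s,X):
    X=np.atleast_2d(X); q=P(s)@np.c_[X,np.ones(len(X))].T
    return (q[:2]/q[2]).T
def ray(s,uv):
    K=np.array(s["intrinsics"]);E=np.array(s["extrinsics"])
    d=np.linalg.solve(K,[uv[0],uv[1],1.]); d=E[:3,:3]@(d*[1,-1,-1]); return E[:3,3],d/np.linalg.norm(d)
def plane(s,uv,z): o,d=ray(s,uv); return o+d*(z-o[2])/d[2]
def tri(obs):
    A=np.zeros((3,3));b=np.zeros(3);rs=[ray(s,uv) for s,uv in obs]
    for o,d in rs: M=np.eye(3)-np.outer(d,d);A+=M;b+=M@o
    X=np.linalg.solve(A,b); return X,[np.linalg.norm((np.eye(3)-np.outer(d,d))@(X-o)) for o,d in rs]
def masks(s):
    h=cv2.cvtColor(s["frame"],cv2.COLOR_RGB2HSV); return h
E
python3 - <<'E'
from h import *
d=pickle.load(open("s0.pkl","rb"))
for n,(x0,y0,x1,y1) in dict(scene=(250,215,310,275),top=(270,185,330,265)).items():
    s=d[n];h=masks(s);m=cv2.inRange(h,(100,120,60),(125,255,255));mm=np.zeros_like(m);mm[y0:y1,x0:x1]=m[y0:y1,x0:x1]
    cs,hi=cv2.findContours(mm,cv2.RETR_CCOMP,cv2.CHAIN_APPROX_NONE)
    for c,k in zip(cs,hi[0]):
        if cv2.contourArea(c)<2 and len(c)<5: continue
        M=c[:,0].mean(0); print(n,k[3],len(c),cv2.contourArea(c),M,np.round(plane(s,M,6),1))
    # grip: bright wood pixels inside
# orange pin blobs
for n,(x0,y0,x1,y1) in dict(scene=(310,260,415,350),top=(380,190,445,280)).items():
    s=d[n];h=masks(s);m=cv2.inRange(h,(8,150,80),(25,255,255));mm=np.zeros_like(m);mm[y0:y1,x0:x1]=m[y0:y1,x0:x1]
    k,l,st,c=cv2.connectedComponentsWithStats(mm)
    for i in range(1,k):
        if st[i,4]>3: print(n,st[i],c[i])
E
```

```text
scene -1 159 660.5 [276.94968553 242.77987421] [477.4 110.7   6. ]
scene 0 10 10.0 [272.  258.5] [421.1  71.6   6. ]
scene 0 9 8.5 [291.22222222 229.66666667] [549.5 123.8   6. ]
top -1 161 1399.5 [299.24223602 227.45341615] [478.9 111.    6. ]
top 0 10 11.0 [312.  247.6] [420.7  72.2   6. ]
top 0 54 233.0 [298.62962963 227.46296296] [478.8 112.8   6. ]
top 0 12 16.0 [295.5        203.41666667] [549.6 123.7   6. ]
scene [383 270   5   8  20] [385.15 273.9 ]
scene [385 286   7   5   7] [388. 288.]
scene [389 290  11  12  26] [394.19230769 296.23076923]
scene [343 296   5   8  22] [344.90909091 299.86363636]
scene [338 301  72  45 192] [368.04166667 322.26041667]
scene [313 307   7   6  11] [315.54545455 309.63636364]
scene [350 306  11   8  14] [354.57142857 310.14285714]
scene [319 308  23  19  60] [331.73333333 312.9       ]
scene [320 313  15  14  31] [326.51612903 319.16129032]
scene [342 313   5   4  14] [344.07142857 314.64285714]
top [398 201   1   6   6] [398.  203.5]
top [397 211   1   6   6] [397.  213.5]
top [424 210   4   3  11] [425.36363636 211.09090909]
top [395 229   1   4   4] [395.  230.5]
top [394 235   1   8   8] [394.  238.5]
top [393 247   1   4   4] [393.  248.5]
top [392 255   1   7   7] [392. 258.]
top [419 261   4   2   8] [420.5 261.5]
top [391 264   1   5   5] [391. 266.]
```

Run:
```python
from h import *
d=pickle.load(open("s0.pkl","rb"));S,T=d["scene"],d["top"]
a=tri([(S,(385.15,273.9)),(T,(425.4,211.1))]);b=tri([(S,(344.9,299.9)),(T,(420.5,261.5))])
print(a,b,np.linalg.norm(a[0]-b[0]))
# screws: crop c2 coordinates
sc=lambda x,y:(310+x/4-.375,260+y/4-.375); tp=lambda x,y:(380+(x-420)/4-.375,190+y/4-.375)
pairs=dict(lowfar=((265,45),(525,48)),hifar=((362,52),(642,55)),lownear=((60,176),(497,304)),hinear=((143,190),(615,322)))
for k,(u,v) in pairs.items(): print(k,[np.round(q,1) for q in tri([(S,sc(*u)),(T,tp(*v))])])
```

```text
(array([ 531.05307545, -235.52341846,   88.37644485]), [np.float64(0.2957132829910641), np.float64(0.2957132829910593)]) (array([ 391.47107348, -222.02216345,   88.54287595]), [np.float64(0.2400006283709301), np.float64(0.24000062837102956)]) 140.23354399444167
lowfar [array([ 558.7, -190.9,   48.4]), array([1.2, 1.2])]
hifar [array([ 554. , -261.7,   95.2]), array([2.1, 2.1])]
lownear [array([ 376.3, -172.6,   47.3]), array([0.4, 0.4])]
hinear [array([ 369.2, -241.6,   96.2]), array([0.7, 0.7])]
```

Both pins triangulate 140.2 mm apart with a height of 88.4 mm at mid-pin, where 88.3 is expected. The template's holes agree between views to 0.6 mm. I'll plan the approach.

```bash
cat > plan.py <<'E'
from h import *
from bench import sense
def down(yaw): return R.from_euler('xyz',[180,0,yaw],degrees=True).as_matrix()
def face(yaw=-5.6,t=0.6):
    c,s=np.cos(np.radians(yaw)),np.sin(np.radians(yaw))
    y=np.array([c,s,0]);dn=np.array([-s,c,0]);z=dn*np.sin(t)+np.array([0,0,1])*np.cos(t);x=np.cross(y,z)
    return np.c_[x,y,z]
def toolface(**k): F=face(**k); return np.c_[-F[:,0],F[:,1],-F[:,2]]
def plan(p,Rm,n):
    st=sense();p0=st["tool_pos"];R0=R.from_euler('xyz',st["tcp_rot"],degrees=True)
    rv=(R0.inv()*R.from_matrix(Rm)).as_rotvec();d=(np.array(p)-p0)/n
    print("at",np.round(p0,1),np.round(st["tcp_rot"],1),"gap",round(st["finger_gap"],1),"t",round(st["time"],2),"F",np.round(st["ft_force"],1))
    print("rot per row",np.round(rv/n,4))
    print("trans",[np.round((R0*R.from_rotvec(rv*i/n)).inv().apply(d),1).tolist() for i in range(n)])
E
python3 - <<'E'
from plan import *
plan([479.1,112.7,150],down(111.9),14)
E
```

```text
at [163.8 576.8 230.5] [-179.9   -0.   164.1] gap 84.9 t 0.15 F [ 0.1  0.4 -0.8]
rot per row [-0.0001  0.      0.0651]
trans [[-30.7, -25.7, 5.8], [-32.3, -23.7, 5.8], [-33.8, -21.5, 5.8], [-35.1, -19.3, 5.8], [-36.3, -16.9, 5.8], [-37.3, -14.5, 5.8], [-38.2, -12.1, 5.8], [-38.9, -9.6, 5.8], [-39.5, -7.0, 5.8], [-39.8, -4.4, 5.8], [-40.0, -1.8, 5.8], [-40.1, 0.8, 5.8], [-39.9, 3.4, 5.8], [-39.6, 6.0, 5.7]]
```

```bash
python3 -m creep '{"translation":[[-31,-26,3],[-32,-24,3],[-34,-21,3],[-35,-19,3],[-36,-17,3],[-37,-14,3],[-38,-12,3],[-39,-10,3],[-39,-7,3],[-40,-4,3]],"rotation":[[0,0,0.065],[0,0,0.065],[0,0,0.065],[0,0,0.065],[0,0,0.065],[0,0,0.065],[0,0,0.065],[0,0,0.065],[0,0,0.065],[0,0,0.065]],"claw":[85,85,80,75,70,65,60,55,50,45]}' 60
python3 - <<'E'
from plan import *
plan([479.1,112.7,150],down(111.9),4)
E
```

```text
time: 1.15
tool_pos: [389.5, 245.6, 201.0]
tcp_rot: [-180.0, -0.0, 126.8]
ft_force: [0.5, -0.1, -0.1]
finger_gap: 45.3
at [389.5 245.6 201. ] [-180.    -0.   126.8] gap 45.3 t 1.15 F [ 0.5 -0.1 -0.1]
rot per row [-0.     -0.      0.0648]
trans [[-40.0, -1.9, 12.8], [-40.1, 0.7, 12.8], [-39.9, 3.3, 12.8], [-39.6, 5.8, 12.8]]
```

```bash
python3 -m creep '{"translation":[[-40,-2,13],[-40,1,13],[-40,3,13],[-39.6,6,12],[0,0,0],[0,0,0]],"rotation":[[0,0,0.065],[0,0,0.065],[0,0,0.065],[0,0,0.065],[0,0,0],[0,0,0]],"claw":[45,45,45,45,45,45]}'
python3 - <<'E'
from plan import *
from bench import snapshot
s=snapshot("wrist");cv2.imwrite("pics/w1.png",s["frame"][:,:,::-1])
print(proj(s,[[549.6,123.7,6],[421,71.9,6],[479.2,112.6,47],[485.2,97.8,6]]).round(1))
plan([479.1,112.7,13],down(111.9),4)
E
```

```text
time: 1.75
tool_pos: [478.8, 113.7, 149.6]
tcp_rot: [-179.9, -0.0, 111.9]
ft_force: [-0.6, 0.1, 0.6]
finger_gap: 44.8
[[344.5 216. ]
 [204.8 216.1]
 [274.3 213. ]
 [274.5 216. ]]
at [478.8 114.6 150.1] [-180.   -0.  112.] gap 44.9 t 1.8 F [-0.2  0.4 -0.4]
rot per row [-0.0002 -0.0001  0.0004]
trans [[-0.5, -0.1, 34.3], [-0.5, -0.1, 34.3], [-0.5, -0.1, 34.3], [-0.5, -0.1, 34.3]]
```

View pics/w1.png

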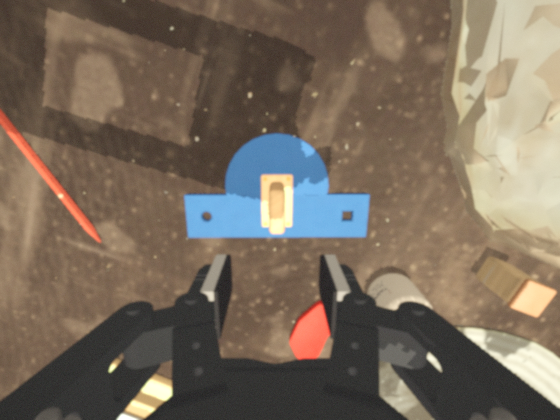

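```bash
python3 -m creep '{"translation":[[-0.5,0.5,35],[-0.5,0.5,35],[-0.5,0,35],[0,0,20],[0,0,12],[0,0,0],[0,0,0],[0,0,0],[0,0,0],[0,0,0]],"rotation":[[0,0,0],[0,0,0],[0,0,0],[0,0,0],[0,0,0],[0,0,0],[0,0,0],[0,0,0],[0,0,0],[0,0,0]],"claw":[45,45,45,45,45,40,5,5,5,5]}' 80
python3 -m creep '{"translation":[[0,0,0],[0,0,0]],"rotation":[[0,0,0],[0,0,0]],"claw":[5,5]}'
```

```text
time: 2.8
tool_pos: [482.2, 114.0, 15.2]
tcp_rot: [179.8, 0.0, 112.0]
ft_force: [-0.9, 1.5, 7.3]
finger_gap: 13.0
time: 3.0
tool_pos: [482.2, 114.0, 15.2]
tcp_rot: [179.8, 0.0, 112.0]
ft_force: [-0.9, 1.9, 6.5]
finger_gap: 12.9
```

```bash
python3 -m creep '{"translation":[[0,0,-10],[0,0,-30],[0,0,-50],[0,0,-50],[0,0,-40],[0,0,0],[0,0,0]],"rotation":[[0,0,0],[0,0,0],[0,0,0],[0,0,0],[0,0,0],[0,0,0],[0,0,0]],"claw":[5,5,5,5,5,5,5]}'
python3 - <<'E'
from plan import *
from bench import snapshot
s=snapshot("wrist");cv2.imwrite("pics/w2.png",s["frame"][:,:,::-1])
s=snapshot("scene");cv2.imwrite("pics/s2.png",cv2.resize(np.ascontiguousarray(s["frame"][120:300,170:410,::-1]),None,fx=3,fy=3,interpolation=cv2.INTER_CUBIC))
plan([479.1,112.7,200],down(111.9),4)
E
```

```text
time: 3.7
tool_pos: [481.3, 113.5, 194.9]
tcp_rot: [179.8, 0.1, 112.0]
ft_force: [-0.3, 0.2, -3.1]
finger_gap: 12.8
at [479.5 113.3 191.8] [-179.9   -0.   112. ] gap 12.8 t 3.8 F [-0.2 -0.4 -2.6]
rot per row [-0.0006 -0.0002  0.0004]
trans [[-0.1, -0.2, -2.1], [-0.1, -0.1, -2.1], [-0.1, -0.1, -2.1], [-0.1, -0.1, -2.1]]
```

View pics/w2.png

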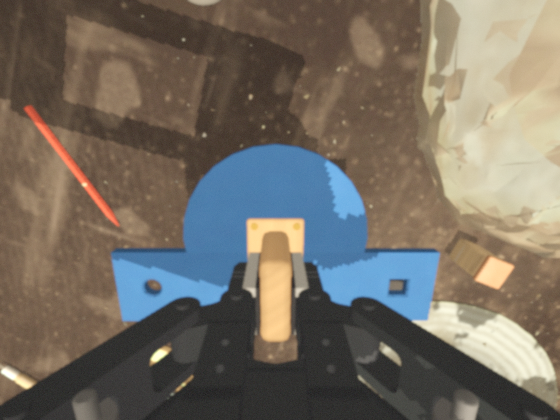

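View pics/s2.png

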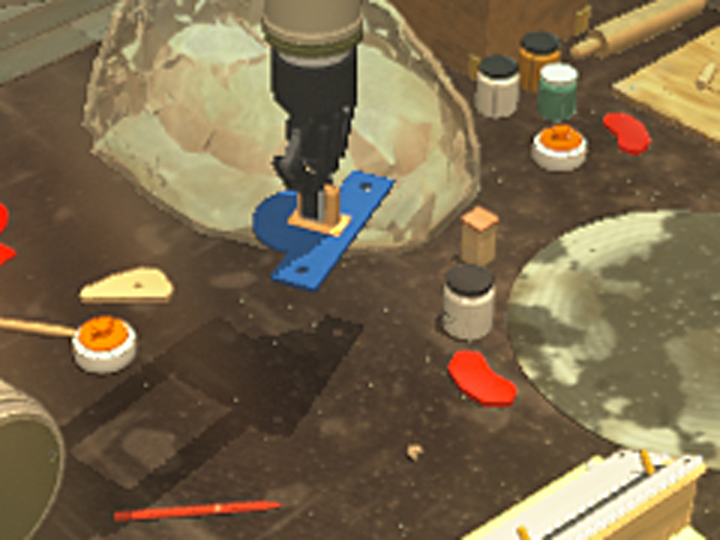

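```bash
cat > held.py <<'E'
from plan import *
from bench import snapshot
def held(name="wrist",save=None,v=(90,30,60)):
    s=snapshot(name);st=sense()
    if save: cv2.imwrite(save,s["frame"][:,:,::-1])
    h=masks(s);m=cv2.inRange(h,(100,v[0],v[1]),(125,255,255))
    n,l,stt,c=cv2.connectedComponentsWithStats(m); 
    cs,hi=cv2.findContours(m,cv2.RETR_CCOMP,cv2.CHAIN_APPROX_NONE)
    out=[]
    for cc,k in zip(cs,hi[0]):
        if k[3]>=0 and 40<cv2.contourArea(cc)<600:
            M=cv2.moments(cc);out.append((M["m10"]/M["m00"],M["m01"]/M["m00"],cv2.contourArea(cc)))
    return s,st,out
E
python3 - <<'E'
from held import *
s,st,o=held(v=(90,30,60));print(o)
R0=R.from_euler('xyz',st["tcp_rot"],degrees=True);p0=st["tool_pos"]
o=sorted([q for q in o if 250<q[1]<310],key=lambda q:q[0])
print(p0,st["tcp_rot"])
# rays intersect plane z = zt (top of plate); choose zt so distance is 140
from scipy.optimize import brentq
f=lambda z:np.linalg.norm(plane(s,o[0],z)-plane(s,o[-1],z))-140
z=brentq(f,50,250);a,b=plane(s,o[0],z),plane(s,o[-1],z)
for q in (a,b,(a+b)/2): print(q.round(1),R0.inv().apply(q-p0).round(2))
# TCP, cam in tool frame
E0=s["extrinsics"];print("cam tool",R0.inv().apply(E0[:3,3]-p0).round(2))
E
```

```text
[(396.2433155080214, 284.6016042780749, 187.0), (153.76045197740112, 284.61242937853103, 147.5)]
[479.20327573 113.30350748 191.2520878 ] [-1.79799573e+02 -4.86891769e-02  1.11998623e+02]
[421.3  72.1 179.5] [-16.56 -69.13  11.99]
[551.  124.7 179.5] [-16.33  70.87  11.5 ]
[486.1  98.4 179.5] [-16.44   0.87  11.75]
cam tool [  75.36    0.81 -143.02]
```

```bash
cat >> plan.py <<'E'
B=np.array([460.7,-234.4,80.2]); G=np.array([-16.4,0.5,16.5])
def tcp_for(o_face,G=G,yaw=-5.6,t=0.6):
    F=face(yaw=yaw,t=t);T=toolface(yaw=yaw,t=t); return B+F@np.array(o_face,float)-T@G
E
python3 - <<'E'
from plan import *
plan(tcp_for([0,0,60])+[0,0,10],toolface(),10)
E
```

```text
at [479.2 113.3 191.3] [-179.8   -0.   112. ] gap 12.9 t 3.85 F [ 0.4 -0.1 -2. ]
rot per row [ 0.0141 -0.0588  0.0468]
trans [[-26.5, -12.1, 4.7], [-26.7, -10.8, 6.5], [-26.8, -9.5, 8.2], [-26.6, -8.1, 9.9], [-26.3, -6.7, 11.5], [-25.9, -5.3, 13.2], [-25.3, -3.9, 14.7], [-24.5, -2.5, 16.2], [-23.6, -1.1, 17.7], [-22.6, 0.2, 19.1]]
```

```bash
python3 -m creep '{"translation":[[-26.5,-12,5],[-26.7,-11,6.5],[-26.8,-9.5,8],[-26.6,-8,10],[-26.3,-7,11.5],[-26,-5,13],[-25,-4,15],[-24.5,-2.5,16],[-23.6,-1,17.5],[-22.6,0,19]],"rotation":[[0.014,-0.059,0.047],[0.014,-0.059,0.047],[0.014,-0.059,0.047],[0.014,-0.059,0.047],[0.014,-0.059,0.047],[0.014,-0.059,0.047],[0.014,-0.059,0.047],[0.014,-0.059,0.047],[0.014,-0.059,0.047],[0.014,-0.059,0.047]],"claw":[5,5,5,5,5,5,5,5,5,5]}'
python3 -m creep '{"translation":[[0,0,0],[0,0,0],[0,0,0]],"rotation":[[0,0,0],[0,0,0],[0,0,0]],"claw":[5,5,5]}'
python3 - <<'E'
from held import *
plan(tcp_for([0,0,60]),toolface(),3)
for n in ("wrist","scene","top"):
    s=snapshot(n);pickle.dump(s,open(f"h_{n}.pkl","wb"))
    f=s["frame"][:,:,::-1]
    if n=="scene": f=cv2.resize(f[210:360,270:450],None,fx=4,fy=4,interpolation=cv2.INTER_CUBIC)
    if n=="top": f=cv2.resize(f[170:290,340:480],None,fx=4,fy=4,interpolation=cv2.INTER_CUBIC)
    cv2.imwrite(f"pics/h_{n}.png",f)
E
```

```text
time: 4.85
tool_pos: [465.5, -178.1, 144.1]
tcp_rot: [179.8, 34.5, 84.1]
ft_force: [0.2, -0.1, -3.4]
finger_gap: 12.9
time: 5.15
tool_pos: [466.6, -176.7, 145.5]
tcp_rot: [179.7, 34.4, 84.2]
ft_force: [-0.0, 0.8, -3.0]
finger_gap: 12.8
at [ 466.6 -176.7  145.5] [179.7  34.4  84.2] gap 12.8 t 5.15 F [-0.   0.8 -3. ]
rot per row [ 0.001  -0.0001 -0.001 ]
trans [[1.8, -0.3, 3.4], [1.8, -0.3, 3.4], [1.8, -0.3, 3.4]]
```

View pics/h_wrist.png

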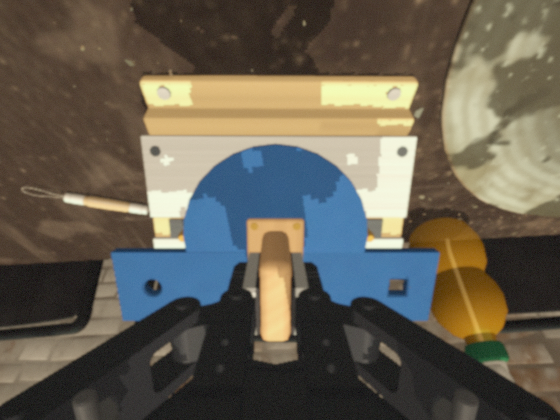

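View pics/h_scene.png

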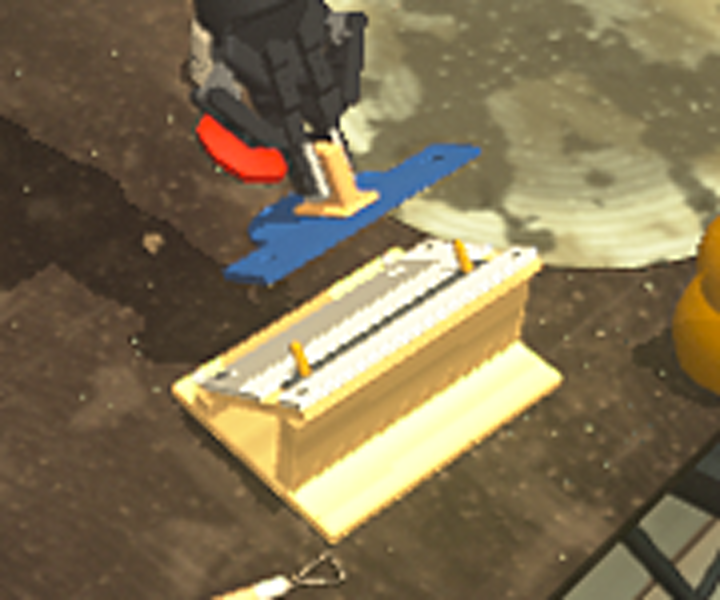

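View pics/h_top.png

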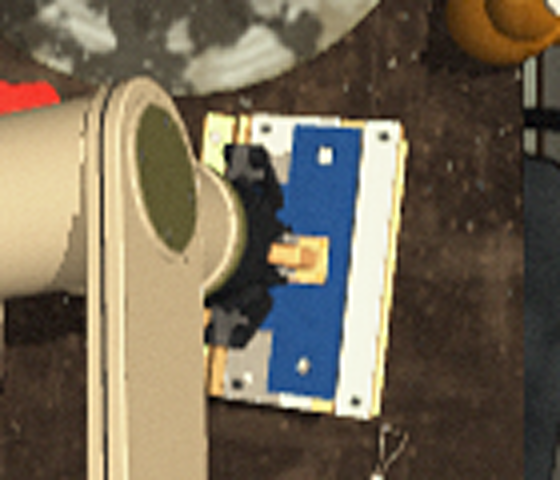

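Run:
```python
from held import *
st=sense();R0=R.from_euler('xyz',st["tcp_rot"],degrees=True);p0=st["tool_pos"]
T,S,W=[pickle.load(open(f"h_{n}.pkl","rb")) for n in("top","scene","wrist")]
top=lambda x,y:(340+x/4-.375,170+y/4-.375); sc=lambda x,y:(270+x/4-.375,210+y/4-.375)
X=[p0+R0.apply([-16.4,0.5+k,13.5]) for k in(70,-70)]
print("holes pred top",proj(T,X),"meas",top(326,155),top(303,366))
print("pred scene",proj(S,X),"meas",sc(438,157))
f=tri([(T,top(326,155)),(S,sc(438,157))]);print(f,R0.inv().apply(f[0]-p0))
F=face();
print("wrist pins pred 10mm up",proj(W,[B+F@[0,70*k,15] for k in(1,-1)]))
w=W["frame"];cv2.imwrite("pics/wp.png",cv2.resize(np.ascontiguousarray(w[205:305,130:420,::-1]),None,fx=2.7,fy=2.7,interpolation=cv2.INTER_CUBIC))
```

```text
holes pred top [[420.64269779 207.74292782]
 [415.25427307 260.34751983]] meas (421.125, 208.375) (415.375, 261.125)
pred scene [[378.71344537 250.82120909]
 [337.64773543 276.06822477]] meas (379.125, 248.875)
(array([ 533.99884486, -204.74389236,  152.11268622]), [np.float64(1.1788430740075895), np.float64(1.1788430740077014)]) [-20.5303265   69.18822515   7.6494952 ]
wrist pins pred 10mm up [[365.90667848 237.14844596]
 [181.89995973 237.77658702]]
```

View pics/wp.png

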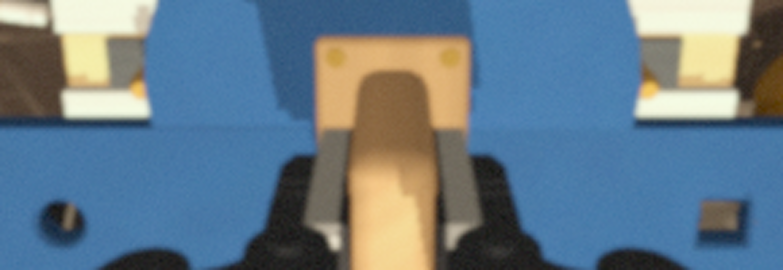

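Run:
```python
from held import *
plan(tcp_for([28,0,34]),toolface(),3)
```

```text
at [ 467.3 -176.8  146.4] [179.6  34.4  84.1] gap 12.7 t 5.3 F [ 0.1 -0.1 -1.9]
rot per row [ 0.0015  0.     -0.0012]
trans [[-7.4, -0.5, 12.3], [-7.3, -0.5, 12.3], [-7.3, -0.5, 12.3]]
```

```bash
python3 -m creep '{"translation":[[-11,-0.5,12],[-11,-0.5,12],[0,0,12],[0,0,0],[0,0,0],[0,0,0],[0,0,0]],"rotation":[[0.0015,0,-0.001],[0.0015,0,-0.001],[0.0015,0,-0.001],[0,0,0],[0,0,0],[0,0,0],[0,0,0]],"claw":[5,5,5,5,5,5,5]}'
python3 - <<'E'
from held import *
plan(tcp_for([28,0,34]),toolface(),1)
s=snapshot("wrist");pickle.dump(s,open("h2_wrist.pkl","wb"))
w=s["frame"];cv2.imwrite("pics/h2.png",w[:,:,::-1]);cv2.imwrite("pics/h2c.png",cv2.resize(np.ascontiguousarray(w[180:310,130:420,::-1]),None,fx=2.7,fy=2.7,interpolation=cv2.INTER_CUBIC))
E
```

```text
time: 6.0
tool_pos: [462.6, -215.1, 129.2]
tcp_rot: [180.0, 34.4, 84.3]
ft_force: [0.3, 0.4, -1.6]
finger_gap: 12.6
at [ 462.6 -215.1  129.2] [180.   34.4  84.3] gap 12.6 t 6.0 F [ 0.3  0.4 -1.6]
rot per row [-0.0001  0.0005 -0.001 ]
trans [[0.0, -0.5, 0.9]]
```

View pics/h2c.png

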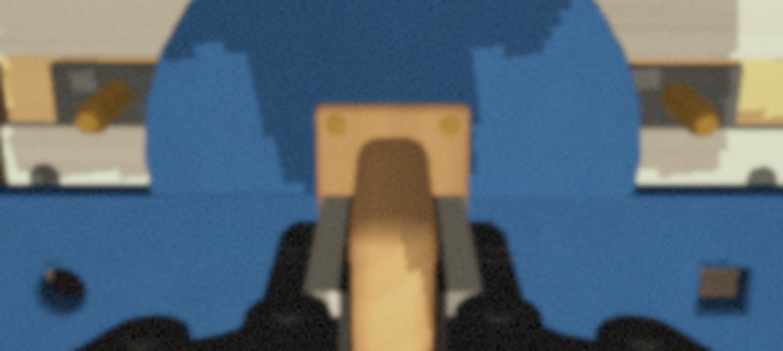

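Run:
```python
from held import *
s=pickle.load(open("h2_wrist.pkl","rb"));w=s["frame"]
f=lambda x,y,W,H:cv2.resize(np.ascontiguousarray(w[y:y+H,x:x+W,::-1]),None,fx=12,fy=12,interpolation=cv2.INTER_NEAREST)
cv2.imwrite("pics/z.png",np.vstack([np.hstack([f(155,208,30,22),f(375,208,30,22)]),np.hstack([f(140,277,30,22),f(383,277,30,22)])]))
```

```text
(no output)
```

View pics/z.png

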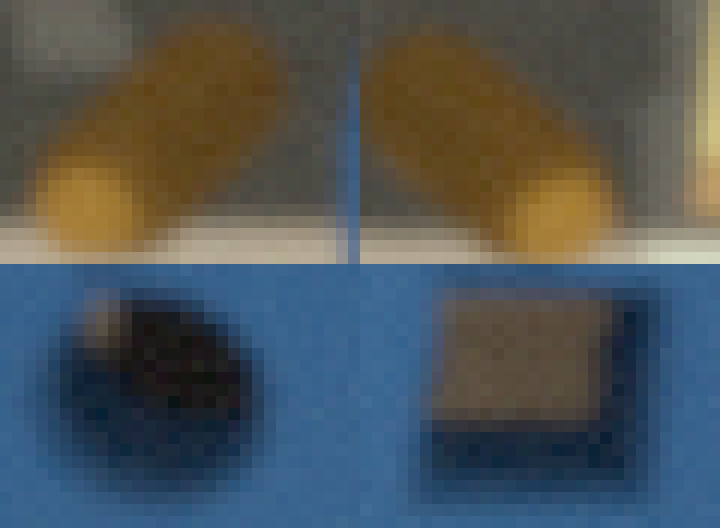

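```bash
cat > rel.py <<'E'
from held import *
def two(s,a,b,st,L=140):
    (o,d1),(_,d2)=ray(s,a),ray(s,b)
    ax=-np.array(s["extrinsics"])[:3,2]; d1=d1/(d1@ax);d2=d2/(d2@ax)
    k=L/np.linalg.norm(d1-d2)
    R0=R.from_euler('xyz',st["tcp_rot"],degrees=True)
    A,Bq=[R0.inv().apply(o+k*d-st["tool_pos"]) for d in(d1,d2)]
    print(A.round(2),Bq.round(2),"mid",((A+Bq)/2).round(2),"depth",round(k,1)); return (A+Bq)/2
E
python3 - <<'E'
from rel import *
s=pickle.load(open("h2_wrist.pkl","rb"));st=sense()
t=two(s,(161.7,225.3),(391.75,225.6),st);h=two(s,(152.3,287),(397.5,286.6),st)
print("tips rel hole(top surf)",t-h)
E
```

```text
[ 13.42 -68.58  30.78] [13.28 71.42 30.75] mid [13.35  1.42 30.77] depth 184.3
[-16.42 -69.67   9.72] [-16.17  70.33   9.81] mid [-16.29   0.33   9.76] depth 173.0
tips rel hole(top surf) [29.63912848  1.09393812 21.00467608]
```

Relative to the hole row, the pin tips lie at tool x +29.6, y +1.1 and about 15 mm beneath the plate. That agrees with the planned offset. I'll move over the pins.

```bash
python3 -m creep '{"translation":[[10,0.4,0],[10,0.4,0],[9.6,0.3,2],[0,0,6],[0,0,0],[0,0,0],[0,0,0]],"rotation":[[0,0,0],[0,0,0],[0,0,0],[0,0,0],[0,0,0],[0,0,0],[0,0,0]],"claw":[5,5,5,5,5,5,5]}'
python3 - <<'E'
from held import *
plan(tcp_for([0,0,26]),toolface(),1)
s=snapshot("wrist");w=s["frame"]
f=lambda x,y,W,H:cv2.resize(np.ascontiguousarray(w[y:y+H,x:x+W,::-1]),None,fx=10,fy=10,interpolation=cv2.INTER_NEAREST)
cv2.imwrite("pics/z2.png",np.hstack([f(136,272,34,34),f(380,272,34,34)]))
s=snapshot("top");cv2.imwrite("pics/t3.png",cv2.resize(np.ascontiguousarray(s["frame"][170:290,340:480,::-1]),None,fx=5,fy=5,interpolation=cv2.INTER_CUBIC))
E
```

```text
time: 6.75
tool_pos: [465.3, -196.1, 105.8]
tcp_rot: [180.0, 34.4, 84.3]
ft_force: [-0.5, -0.1, -2.6]
finger_gap: 12.8
at [ 465.3 -196.1  105.8] [180.   34.4  84.3] gap 12.8 t 6.75 F [-0.5 -0.1 -2.6]
rot per row [-0.0008  0.0007 -0.0016]
trans [[-1.0, -1.4, 0.4]]
```

View pics/z2.png

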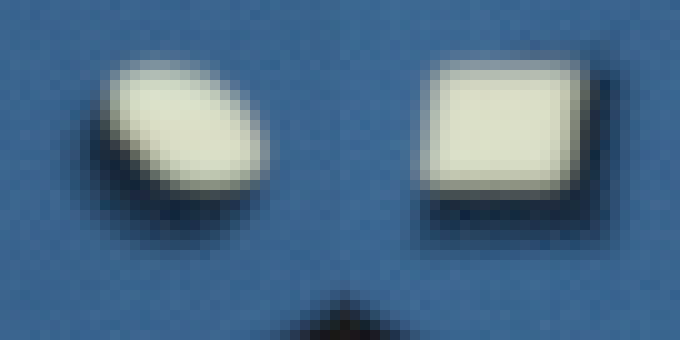

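View pics/t3.png

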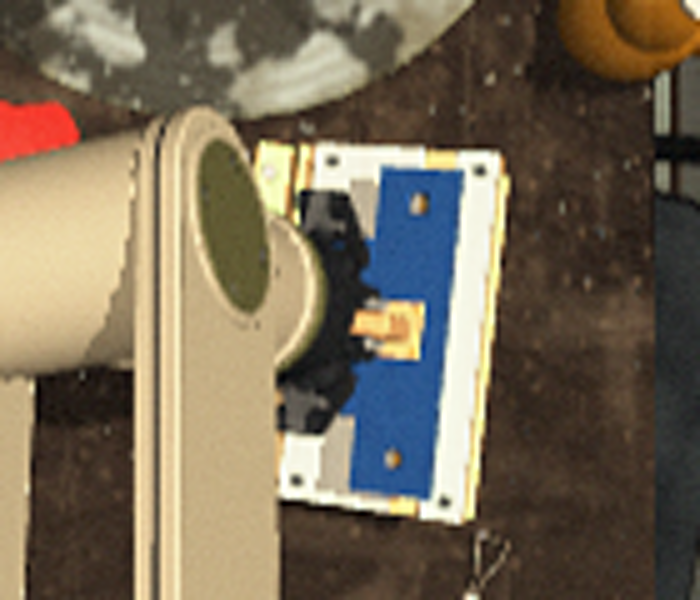

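```bash
python3 -m creep '{"translation":[[0,0,2],[0,0,2],[0,0,1.5],[0,0,1.5],[0,0,1],[0,0,1],[0,0,1],[0,0,0]],"rotation":[[0,0,0],[0,0,0],[0,0,0],[0,0,0],[0,0,0],[0,0,0],[0,0,0],[0,0,0]],"claw":[5,5,5,5,5,5,5,5]}'
python3 - <<'E'
from held import *
plan(tcp_for([0,0,16]),toolface(),1)
s=snapshot("wrist");w=s["frame"]
f=lambda x,y,W,H:cv2.resize(np.ascontiguousarray(w[y:y+H,x:x+W,::-1]),None,fx=10,fy=10,interpolation=cv2.INTER_NEAREST)
cv2.imwrite("pics/z3.png",np.hstack([f(136,272,34,34),f(380,272,34,34)]))
E
```

```text
time: 7.65
tool_pos: [464.6, -201.5, 97.2]
tcp_rot: [-180.0, 34.4, 84.3]
ft_force: [0.2, 0.2, -1.4]
finger_gap: 12.7
at [ 464.6 -201.5   97.2] [-180.    34.4   84.3] gap 12.7 t 7.65 F [ 0.2  0.2 -1.4]
rot per row [-0.0011  0.0006 -0.0011]
trans [[-1.4, -1.2, 0.2]]
```

View pics/z3.png

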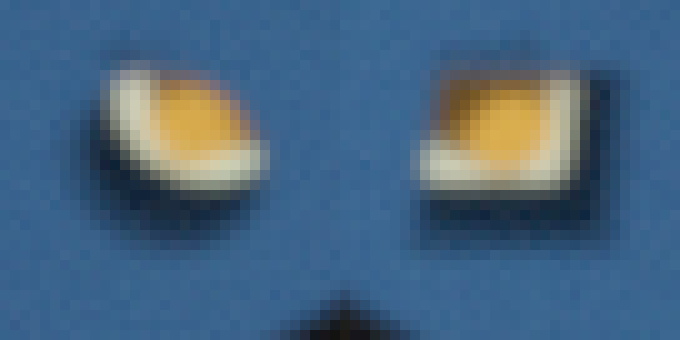

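Both tips show inside the holes, nearly centred, with no contact force. I'll continue down.

```bash
python3 -m creep '{"translation":[[0,0.3,1],[0,0,1],[0,0,1],[0,0,1],[0,0,0],[0,0,0]],"rotation":[[0,0,0],[0,0,0],[0,0,0],[0,0,0],[0,0,0],[0,0,0]],"claw":[5,5,5,5,5,5]}'
python3 - <<'E'
from held import *
plan(tcp_for([0,0,12]),toolface(),1)
E
```

```text
time: 8.3
tool_pos: [464.7, -203.8, 94.0]
tcp_rot: [-180.0, 34.4, 84.3]
ft_force: [0.5, 0.2, -2.1]
finger_gap: 12.7
at [ 464.7 -203.8   94. ] [-180.    34.4   84.3] gap 12.7 t 8.3 F [ 0.5  0.2 -2.1]
rot per row [-0.001   0.0006 -0.0012]
trans [[-1.3, -1.5, 0.3]]
```

```bash
python3 -m creep '{"translation":[[0,0,1.5],[0,0,1.5],[0,0,1.5],[0,0,1.5],[0,0,1],[0,0,1],[0,0,0],[0,0,0]],"rotation":[[0,0,0],[0,0,0],[0,0,0],[0,0,0],[0,0,0],[0,0,0],[0,0,0],[0,0,0]],"claw":[5,5,5,5,5,5,5,5]}'
python3 - <<'E'
from held import *
plan(tcp_for([0,0,4]),toolface(),1)
s=snapshot("wrist");w=s["frame"]
f=lambda x,y,W,H:cv2.resize(np.ascontiguousarray(w[y:y+H,x:x+W,::-1]),None,fx=10,fy=10,interpolation=cv2.INTER_NEAREST)
cv2.imwrite("pics/z4.png",np.hstack([f(136,272,34,34),f(380,272,34,34)]))
E
```

```text
time: 9.1
tool_pos: [464.3, -208.2, 87.4]
tcp_rot: [-180.0, 34.4, 84.3]
ft_force: [-0.5, -0.3, -2.6]
finger_gap: 12.7
at [ 464.3 -208.2   87.4] [-180.    34.4   84.3] gap 12.7 t 9.1 F [-0.5 -0.3 -2.6]
rot per row [-0.0009  0.0006 -0.0012]
trans [[-1.3, -1.6, 0.4]]
```

View pics/z4.png

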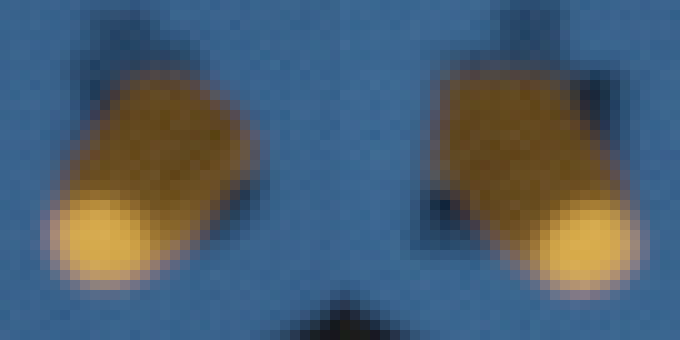

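Both pins stand well through the plate, free of force, with about 4 mm left. I'll go on until I feel contact.

```bash
python3 -m creep '{"translation":[[0,0,1],[0,0,1],[0,0,1],[0,0,0.5],[0,0,0],[0,0,0]],"rotation":[[0,0,0],[0,0,0],[0,0,0],[0,0,0],[0,0,0],[0,0,0]],"claw":[5,5,5,5,5,5]}'
python3 -m creep '{"translation":[[0,0,0.5],[0,0,0.5],[0,0,0],[0,0,0]],"rotation":[[0,0,0],[0,0,0],[0,0,0],[0,0,0]],"claw":[5,5,5,5]}'
```

```text
time: 9.75
tool_pos: [464.1, -210.2, 84.5]
tcp_rot: [-180.0, 34.4, 84.3]
ft_force: [-0.3, 0.8, -2.4]
finger_gap: 13.0
time: 10.15
tool_pos: [464.0, -210.7, 83.7]
tcp_rot: [-180.0, 34.4, 84.3]
ft_force: [-0.4, -0.1, -2.1]
finger_gap: 13.5
```

```bash
python3 -m creep '{"translation":[[0,0,0.5],[0,0,0.5],[0,0,0.5],[0,0,0],[0,0,0]],"rotation":[[0,0,0],[0,0,0],[0,0,0],[0,0,0],[0,0,0]],"claw":[5,5,5,5,5]}'
python3 -m creep '{"translation":[[0,0,0.5],[0,0,0.5],[0,0,0],[0,0,0]],"rotation":[[0,0,0],[0,0,0],[0,0,0],[0,0,0]],"claw":[5,5,5,5]}'
```

```text
time: 10.65
tool_pos: [464.2, -211.3, 83.0]
tcp_rot: [180.0, 34.4, 84.3]
ft_force: [-2.4, 5.5, 3.9]
finger_gap: 12.7
time: 11.05
tool_pos: [464.1, -211.3, 82.9]
tcp_rot: [180.0, 34.4, 84.3]
ft_force: [-7.4, 14.8, 14.5]
finger_gap: 12.9
```

Firm contact along the face normal. I'll check the depth in the picture before letting go.

```bash
python3 -m creep '{"translation":[[0,0,-0.5],[0,0,0],[0,0,0]],"rotation":[[0,0,0],[0,0,0],[0,0,0]],"claw":[5,5,5]}'
python3 - <<'E'
from held import *
s=snapshot("wrist");pickle.dump(s,open("z5.pkl","wb"));w=s["frame"]
f=lambda x,y,W,H:cv2.resize(np.ascontiguousarray(w[y:y+H,x:x+W,::-1]),None,fx=10,fy=10,interpolation=cv2.INTER_NEAREST)
cv2.imwrite("pics/z5.png",np.hstack([f(130,272,38,38),f(382,272,38,38)]))
s=snapshot("scene");cv2.imwrite("pics/s5.png",cv2.resize(np.ascontiguousarray(s["frame"][230:350,300:430,::-1]),None,fx=5,fy=5,interpolation=cv2.INTER_CUBIC))
E
```

```text
time: 11.35
tool_pos: [464.1, -211.3, 82.9]
tcp_rot: [180.0, 34.4, 84.3]
ft_force: [-4.2, 9.3, 9.1]
finger_gap: 12.8
```

View pics/z5.png

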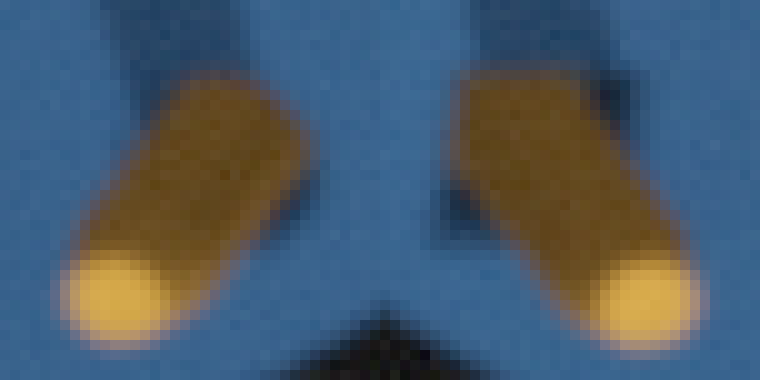

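View pics/s5.png

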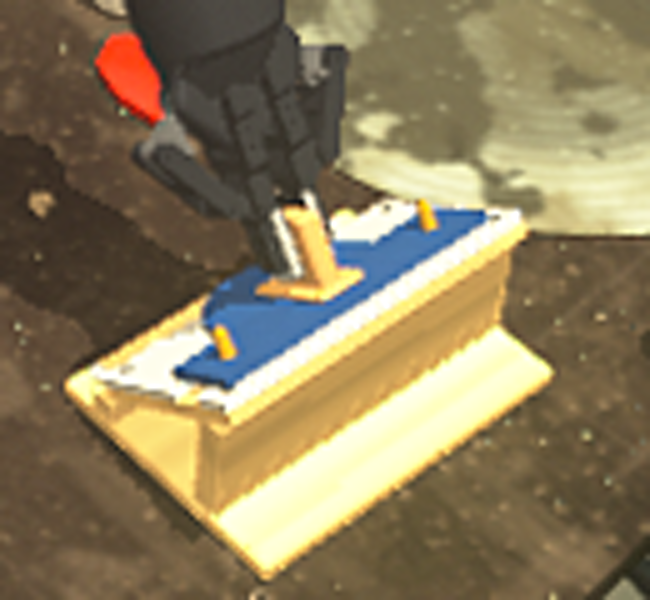

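The tip spacing (267 px) puts the tips 14 mm above the plate, as expected when flush. I'll release and back off along the normal.

```bash
python3 -m creep '{"translation":[[0,0,-0.3],[0,0,0],[0,0,0],[0,0,0],[0,0,0],[0,0,0],[0,0,-5],[0,0,-10],[0,0,-20],[0,0,-25]],"rotation":[[0,0,0],[0,0,0],[0,0,0],[0,0,0],[0,0,0],[0,0,0],[0,0,0],[0,0,0],[0,0,0],[0,0,0]],"claw":[10,20,30,34,34,34,34,34,34,34]}'
python3 -m creep '{"translation":[[0,0,-30],[0,0,-30],[0,0,-30],[0,0,0],[0,0,0]],"rotation":[[0,0,0],[0,0,0],[0,0,0],[0,0,0],[0,0,0]],"claw":[34,34,34,34,34]}'
python3 - <<'E'
from held import *
for n in ("wrist","scene","top"):
    s=snapshot(n);pickle.dump(s,open(f"f_{n}.pkl","wb"))
    f=s["frame"][:,:,::-1]
    if n=="scene": f=cv2.resize(f[230:350,300:430],None,fx=5,fy=5,interpolation=cv2.INTER_CUBIC)
    if n=="top": f=cv2.resize(f[170:290,340:480],None,fx=5,fy=5,interpolation=cv2.INTER_CUBIC)
    cv2.imwrite(f"pics/f_{n}.png",f)
E
```

```text
time: 12.45
tool_pos: [466.7, -177.4, 132.2]
tcp_rot: [-179.9, 34.4, 84.3]
ft_force: [0.4, -0.4, -1.2]
finger_gap: 33.9
time: 12.95
tool_pos: [473.1, -126.7, 207.0]
tcp_rot: [179.9, 34.4, 84.3]
ft_force: [0.2, -0.1, -0.7]
finger_gap: 34.2
```

View pics/f_wrist.png

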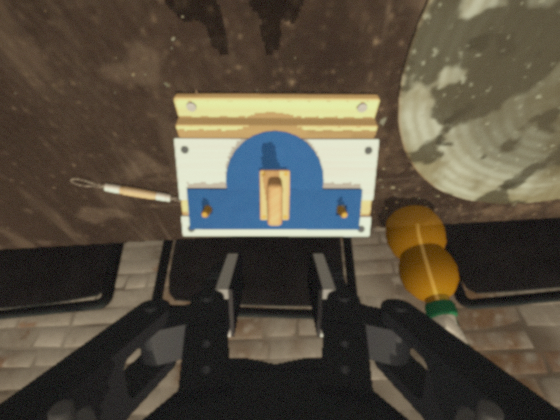

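View pics/f_scene.png

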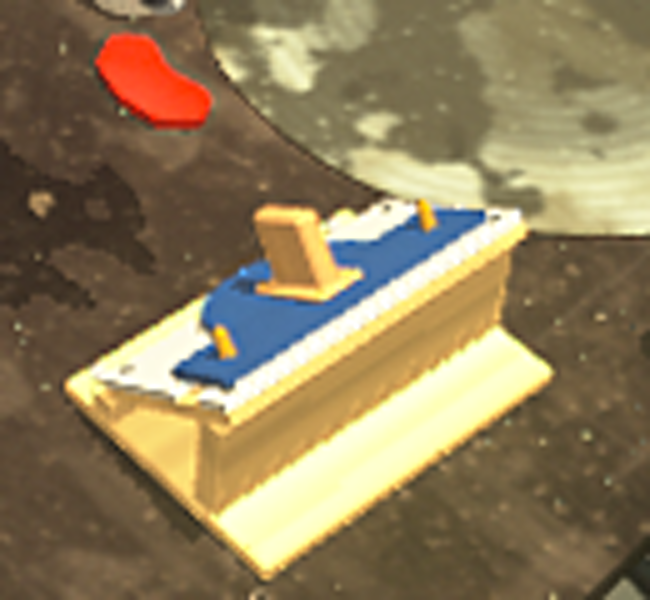

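The wrist view shows both pins through the holes at (206,211) and (343,211). The plate lies parallel on the face, the belly is down the slope, and the fingers are clear. I'll compare the bystanders with the start picture, then hand in.

Run:
```python
from held import *
from bench import hand_in
a=pickle.load(open("s0.pkl","rb"))["scene"]["frame"];b=snapshot("scene")["frame"]
d=(np.abs(a.astype(int)-b).max(2)>60).astype(np.uint8)
n,l,st,c=cv2.connectedComponentsWithStats(d)
print([(st[i].tolist()) for i in range(1,n) if st[i,4]>25])
p=pickle.load(open("f_scene.pkl","rb"))["frame"]
print("plate change",np.abs(p[270:330,330:415].astype(int)-b[270:330,330:415]).mean())
print(sense()["ft_force"].round(1),sense()["time"]); print(hand_in())
```

```text
[[0, 9, 101, 93, 2623], [102, 58, 219, 66, 5715], [52, 67, 57, 34, 1272], [310, 80, 11, 18, 58], [282, 102, 48, 95, 1852], [5, 105, 16, 31, 45], [227, 109, 9, 10, 29], [86, 131, 13, 6, 27], [34, 135, 89, 116, 4116], [23, 141, 11, 23, 44], [0, 168, 71, 151, 5182], [0, 172, 9, 25, 32], [323, 188, 14, 21, 182], [43, 202, 14, 35, 72], [338, 208, 11, 18, 105], [318, 215, 18, 17, 115], [164, 223, 14, 5, 36], [256, 224, 45, 41, 963], [166, 228, 23, 38, 396], [63, 248, 56, 55, 1892], [122, 249, 47, 40, 398], [139, 259, 39, 33, 360], [179, 261, 5, 11, 31], [334, 271, 63, 37, 900], [87, 303, 23, 8, 48], [62, 313, 15, 8, 48], [109, 378, 12, 15, 74], [114, 378, 14, 10, 60], [129, 384, 34, 13, 259]]
plate change 0.6418954248366013
[-0.7 -0.2 -0.2] 13.15
the job is handed in; nothing more can be done
None
```

Run:
```python
from h import *
a=pickle.load(open("s0.pkl","rb"))["scene"]["frame"];b=pickle.load(open("f_scene.pkl","rb"))["frame"]
f=lambda w:cv2.resize(np.ascontiguousarray(w[140:270,180:380,::-1]),None,fx=2,fy=2)
cv2.imwrite("pics/cmp.png",np.hstack([f(a),f(b)]))
```

```text
(no output)
```

View pics/cmp.png

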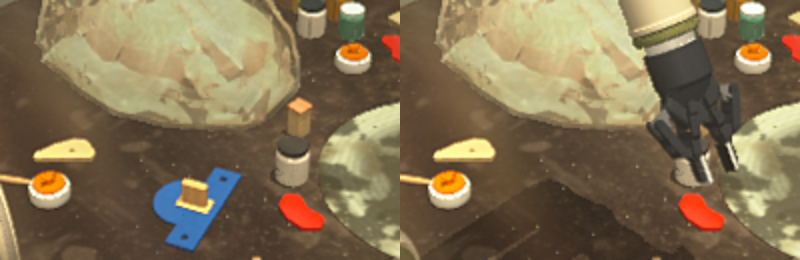

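The blue template hangs on both brass pins, grip outwards and belly down the slope. It is let go, and the job was handed in at 13.15 s; no verdict was reported.

**What I did:** I pinched the template by its grip and carried it over the stand. I measured the pin tips against the holes in the wrist view and lowered the plate along the pins until it met the face with about 20 N. Then I opened the fingers and backed off along the normal.

**Checks that agreed:**
- **Flush:** before release the pin tips stood about 14 mm above the plate, as they should when it is fully home.
- **On the pins:** after release both pins show through the holes, with the plate parallel to the face.
- **At rest:** it did not move between the last two scene pictures, and the wrist force was close to zero.

**Disagreements and gaps:**
- **Hole position:** the cameras disagreed by about 1–2 mm along the pin row, so I relied on the close wrist view.
- **Sideways force:** the last push had about 7 N along world x, probably a hole touching its pin.
- **Bystanders:** the kidney, timer and other things in view look unmoved. In the last scene picture the gripper hides the stamp and most of the jar, so I could not confirm those two. No force was felt near them. I did not check the wood rib or the clay scrap one by one.

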